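Close up two battery packs and press their joint

ROBOT

A 6-joint arm with a two-finger parallel gripper is mounted at the origin on the work surface. World frame = base frame: x ahead of the robot, y to its left, z up, the work surface at z = 0. Lengths are in m, angles in rad, forces in N, time in s.
With the tool pointing down it reaches from about 0.325 to 0.775 m from the base axis. Payload 5.5 kg.
Tool frame: the origin (TCP) lies at the very end of the fingers, on their centre line; the grasp point (between the pads) lies 19 mm behind it; z points along the fingers, y is the line along which they close (so a half turn about z gives the same grasp; the last joint's range is limited). The gripper opens to 88 mm and grips with 3 to 60 N. Pads are 20 mm wide; open, the fingers measure 115 mm over their backs; the gripper's body (75 mm by 178 mm) begins 61 mm behind the grasp point.
Start: joints at [-1.392, 0.091, 1.231, -0, 1.82, -0.057], TCP at [0.14, -0.583, 0.223] pointing down, gripper open.
Joint ranges: [-2.87, 2.87], [-0.86, 2.18], [0.17, 2.46], [-1.51, 4.65], [0.06, 2.69], [-2.65, 2.65]. Speed limits (rad/s): [2.57, 2.57, 3.01, 3.14, 3.14, 3.14].

INTERFACE

Orientations are given as a rotation vector (axis times angle).
In Python, from rig import ctrl gives the robot as it stands.
- The arm moves only by the tool servo_tool, never from a script. Its argument "motion" is a list of rows, each a list of 7 numbers: the shift along the tool's x, y, z normalised to -1 to 1, where 1 is 0.5 m, then the turn, a rotation vector about the tool's x, y, z normalised to -1 to 1, where 1 is 2 rad, then the closure, from -1 (fully open) to 1 (shut). A call has 1 to 8 rows; each row is the pose to reach, as a shift and turn from the pose commanded when the call began, along the tool's axes at that moment; what a row does not reach only later rows make up. A row lasts 1/12 s, in which the tool goes at most 41.7 mm and 7.16 degrees, less where a joint would pass 70% of its speed; a pose out of reach is approached as far as the arm can. A call with a number of a shift or a turn outside -1 to 1 is refused whole. A call with a gripper value outside its range is refused whole. The fingers move at their own pace and stop on an object; "grip_force" is the grip in N (left out, the last holds). Time passes only in rows, so rows that repeat a pose let the fingers close. It gives the time, the measured TCP pose, the force, the opening and the grip force at its end, in the units of the state.
- ctrl.read_state(): the state, without advancing time (a new reading comes with each control period).
- ctrl.get_image(name): name is "side" or "top" or "wrist"; returns the picture (420x560x3 uint8, red, green, blue); there is no depth.
- ctrl.camera_info(name): a dict with "camera_matrix" (3x3 intrinsics, pixels), "eye" and "rotation" of the camera in the world. Camera axes: x right, y down, z forward; pixel columns grow to the right and rows downward; lengths in m; the calibration is good to about 2 mm. A picture is of the moment at which its call begins: read the wrist's pose just before it. camera_info takes no time and is no camera call; for the wrist camera it gives the pose at the moment of the call.
- ctrl.finish_job(): hands the job in; it is judged then, once.
The state is a dict: "time_s": time; "qpos": joint angles; "qd": joint speeds; "tau": joint torques, N m; "ee_pos": TCP position; "orientation": TCP orientation; "wrist_force": force on the tool from outside, world axes, zero at the start; "wrist_torque": the same for the moment, N m; "opening": opening from 0.0 (shut) to 1.0 (fully open); "finger_force": force on a finger pad.
Only numpy, scipy, OpenCV 4.12 (cv2) and the standard library are available. Lean on these libraries where they do the work, as an engineer would, in place of code of your own. Each camera call takes 0.05 s, during which the arm holds its last target. There are 200 camera calls.

TASK

In the green bench press, slide the battery pack that stands apart along its channel until it butts flush against the pack at the end stop. Then pull the red lever all the way down so that the foot presses on both packs, and ease it back up slowly, never letting it spring back, until it rests fully home and you let go. Leave the other things on the desk where they are.

Things in the scene. Friction and masses are not known exactly. Their poses are not given: they have to be found in the camera images.
- press: Green bench joining press, fixed to the desk, turned by up to about 0.3 rad. Origin: on the desk straight below the press foot, where the joint of the two packs belongs; the lever side (-x) faces the robot. Base plate 18 mm thick, x = -85 to +115 mm, y = -245 to +130 mm. Column behind the channel at x = 54 to 96 mm, y within 18 mm; pivot cheeks on top of it up to 225 mm above the desk.
- channel (a point): Point on the channel floor below the foot, 18 mm above the press origin. The straight channel runs along the press's y, 64 mm wide, centred on x = 0: front rail at x = -42 to -32 mm, its top 12 mm above this floor; rear fence at x = 32 to 42 mm, its top 25 mm above this floor. The -y end is open.
- end_stop (a point): Middle of the foot of the dark end stop's face, on the channel floor at press y = +110.5 mm; the stop is 35 mm high and closes the +y end of the channel.
- head (a point): Middle of the underside of the press head, 145 mm above the desk; the green head reaches over the channel at press x = -26 to 96 mm, y within 22 mm, up to 169 mm above the desk.
- press_lever (a joint): Angle of the sprung press lever: 0 = fully home (up, at its stop), 0.8 rad = all the way down (at its stop). A return spring always pushes it home: about 3 N at the red bar when home, 20 N when down and pressing. Let go when down it flies back at several rad/s; a return faster than 1.2 rad/s (0.25 m/s at the bar) is springing back; let go within 0.05 rad of home it stays slower.
- lever_grip (a point): Centre of the red cross bar on the lever's end: round, 22 mm thick, 160 mm long, along the press's y. The steel lever arm (16 mm wide) joins its middle from the +x side: grip it about 50 mm to either side of the middle. At home it is at press x = -118 mm, 292 mm above the desk; it swings on a 210 mm radius about the pivot, from 0.4 rad above level to 0.4 rad below (128 mm above the desk).
- lever_pivot (a point): The lever's pivot: press x = +75 mm, y = 0, 210 mm above the desk; its axis is the press's y.
- press_foot: Black sprung foot under the ram, 40 x 70 (along y) x 16 mm, origin at the centre of its underside. It is 120 mm above the desk at home and goes down with the lever onto the pack tops, reaching them some 0.1 rad before the lever's lower stop.
- pack_orange: Orange plastic battery pack, 60 x 110 (along y) x 50 mm, about 0.35 kg, loose in the channel; origin at the centre of its underside. One of the two packs starts at the end stop (centre at press y = +55.5 mm), the other stands apart from it towards -y with a gap of 30 to 80 mm; which is which varies.
- pack_blue: Blue plastic battery pack, the same as the orange one in all but colour.
- carton: Open cardboard box, 160 x 200 x 90 mm, origin at the centre of its underside; leave alone.
- tape: Yellow ring of tape, 90 mm across, 25 mm high, lying flat; origin at the centre of its underside; leave alone.
- screwdriver: Screwdriver lying on the desk; origin under its middle; leave alone.
- cup: White mug, 80 mm across, 90 mm high; origin at the centre of its underside; leave alone.
There are look-alikes about, which are no part of the job. What is meant by the pack_orange is not pink, and is the smaller of those in its own colour.

How it is judged:
By the outcome, as a careful person would: the job done as asked, in the order asked, and still so for the second after the job is handed in, with the robot touching nothing.
It also fails if it takes over 54 s, if anything falls off the work surface, if the arm or the gripper's body presses on something with over 40 N, if the wrist force passes 120 N, or if a joint passes its speed limit or range.

## Working session

There is one attempt and no reset: what is moved stays moved. The work goes in short steps, Python scripts to look and compute and a tool call to move; the robot and the scene stay as the last step left them, time stands still between calls to the robot, and variables do not carry over. Pictures are saved under pics/ and viewed, at most 10 in all, crops included, and the job is handed in when it is done.

Besides the shell and the picture viewer there is one more tool, called after "Emit:" in YAML: its name, and indented under it one key for each argument. servo_tool: Moves the arm, as the interface text tells. Scaled input: -1 to 1 covers 0.5 m each way for a shift and 2 rad each way for a turn. Its arguments: {"type":"object","properties":{"motion":{"type":"array"},"grip_force":{"type":"number"}},"required":["motion"]}

```bash
mkdir -p pics; ls
python3 - <<'E'
from rig import ctrl
import cv2
for n in("top","side"):
    cv2.imwrite(f"pics/{n}0.png",ctrl.get_image(n)[:,:,::-1]); i=ctrl.camera_info(n); print(n,i)
s=ctrl.read_state(); print(s)
E
```

```text
pics
top {'camera_matrix': array([[442.35970885,   0.        , 274.67609659],
       [  0.        , 442.35970885, 202.65820813],
       [  0.        ,   0.        ,   1.        ]]), 'eye': array([0.391262  , 0.01794151, 1.30456678]), 'rotation': array([-2.13528695,  2.18836802, -0.13994931])}
side {'camera_matrix': array([[511.77574733,   0.        , 280.56511066],
       [  0.        , 511.77574733, 210.32847186],
       [  0.        ,   0.        ,   1.        ]]), 'eye': array([0.21536212, 0.93035989, 1.2867425 ]), 'rotation': array([-0.50412701,  2.80691598, -1.0534815 ])}
{'time_s': 0.1, 'qpos': array([-1.39168678e+00,  9.18218047e-02,  1.23174952e+00, -1.04700253e-05,
        1.81975695e+00, -5.67295975e-02]), 'qd': array([ 0.00165324, -0.0013766 , -0.00346346, -0.00035571,  0.00041388,
       -0.00078525]), 'tau': array([ 2.94989732e-03, -4.47858882e+01, -4.07571137e+01,  7.00996723e-02,
        2.84323306e-02, -1.07746835e-04]), 'ee_pos': array([ 0.14012913, -0.58315457,  0.22160604]), 'orientation': array([-3.11805673e+00, -3.69389582e-01,  1.82530802e-04]), 'wrist_force': array([ 0.48598222, -0.298561  , -0.96782054]), 'wrist_torque': array([-0.04461056, -0.06761307,  0.00809729]), 'finger_force': 0.0, 'opening': 1.0019354934092952}
```

View pics/top0.png

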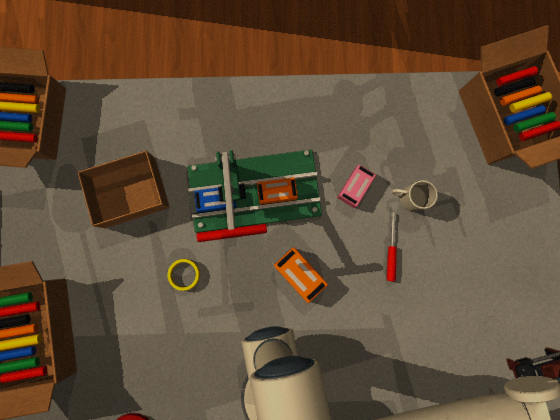

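View pics/side0.png

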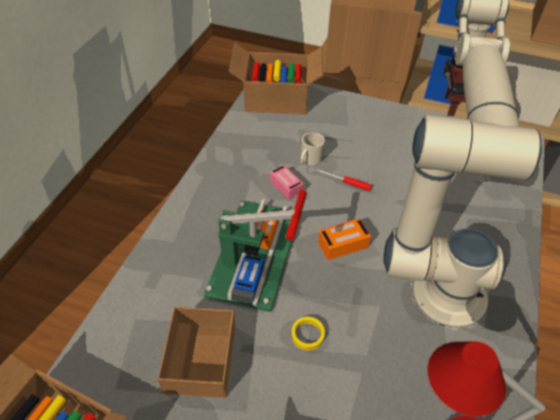

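The top view shows the press around (255,190). The blue pack (210,200) is at the left, at the end stop (+y), and the orange pack (278,190) stands apart towards -y. The red bar runs from (197,237) to (267,229). The larger orange pack at (300,275) and the pink one are look-alikes.

Run:
```python
import cv2
a=cv2.imread("pics/top0.png")[140:250,180:330]
cv2.imwrite("pics/c1.png",cv2.resize(a,None,fx=5.3,fy=5.3,interpolation=cv2.INTER_CUBIC))
```

```text
(no output)
```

View pics/c1.png

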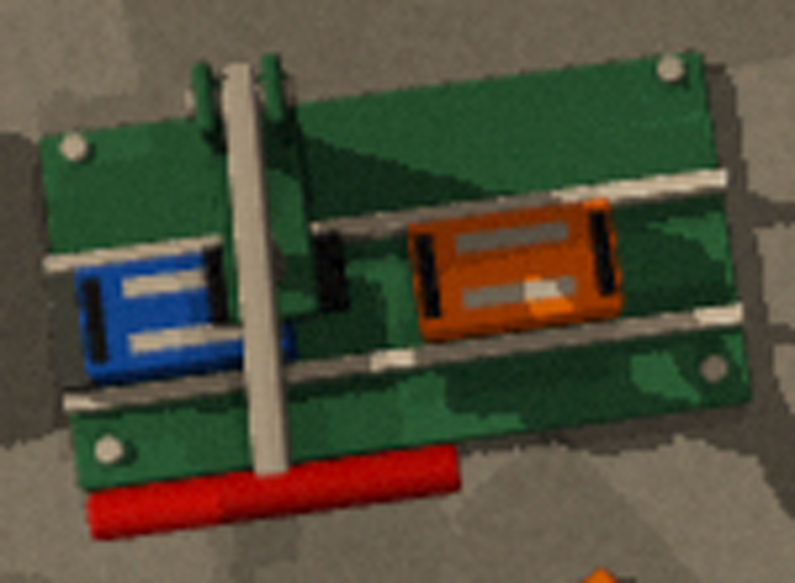

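```bash
cat > h.py <<'E'
import numpy as np
from scipy.spatial.transform import Rotation as R
from scipy.optimize import least_squares
from rig import ctrl
def ray(cam,uv,z):
    i=ctrl.camera_info(cam); d=np.linalg.inv(i["camera_matrix"])@[*uv,1]; d=R.from_rotvec(i["rotation"]).apply(d)
    return i["eye"]+d*(z-i["eye"][2])/d[2]
def crop(p): return (180+(p[0]+.5)/5.3-.5,140+(p[1]+.5)/5.3-.5)
E
python3 - <<'E'
from h import *
L=[(115,130,18,42,137),(115,-245,18,703,52),(-85,-245,18,749,402),(-85,130,18,80,488),(-118,80,292,90,515),(-118,-80,292,459,468)]
W=np.array([ray("top",crop(l[3:]),l[2]/1e3)[:2] for l in L]); P=np.array([l[:2] for l in L])/1e3
def T(p,q): c,s=np.cos(p[2]),np.sin(p[2]); return p[:2]+q@np.array([[c,s],[-s,c]])
f=least_squares(lambda p:(T(p,P)-W).ravel(),[.4,.1,0]); p=f.x
print("press",p,"\nres mm",(T(p,P)-W)*1e3)
c,s=np.cos(p[2]),np.sin(p[2])
for u in [(408,228),(605,202),(622,308),(422,340),(78,272),(93,383),(293,358)]:
    w=ray("top",crop(u),.068)[:2]-p[:2]; print(u,np.array([[c,s],[-s,c]])@w*1e3)
for q in [(0,0),(0,-.2),(0,-.25),(-.118,-.05),(-.118,.05)]: print(q,T(p,np.array([q])))
E
```

```text
press [0.56638842 0.12177296 0.10393104] 
res mm [[ 1.51065996  1.70756695]
 [ 0.59713425 -0.64692766]
 [-0.54080466 -2.98431881]
 [-1.10564689  1.55600138]
 [-0.35697759  0.10848161]
 [-0.10436507  0.25919654]]
(408, 228) [ 27.6461276  -68.36646672]
(605, 202) [  28.19638976 -174.6632498 ]
(622, 308) [ -29.68340833 -175.98827539]
(422, 340) [-33.10503711 -68.29378729]
(78, 272) [ 26.4898302 108.8312238]
(93, 383) [-33.60303723 107.29467612]
(293, 358) [-33.90488662   0.75449639]
(0, 0) [[0.56638842 0.12177296]]
(0, -0.2) [[ 0.58713722 -0.07714785]]
(0, -0.25) [[ 0.59232442 -0.12687805]]
(-0.118, -0.05) [[0.45421234 0.05980096]]
(-0.118, 0.05) [[0.44383794 0.15926136]]
```

```bash
cat >> h.py <<'E'
PP=np.array([0.5664,0.1218,0.104]); Rp=R.from_euler("z",PP[2])
Rt=Rp*R.from_matrix(np.array([[0,1,0],[1,0,0],[0,0,-1.]]))   # tool x=press y, tool y=press x, z down
def goal(*qs):   # press-frame TCP targets in mm (z above desk) -> row numbers
    s=ctrl.read_state(); R0=R.from_rotvec(s["orientation"])
    for q in qs:
        w=np.array([*PP[:2],0])+Rp.apply(np.array(q)/1e3)
        print(q,np.round(R0.inv().apply(w-s["ee_pos"])/.5,4),np.round((R0.inv()*Rt).as_rotvec()/2,4))
def where():
    s=ctrl.read_state(); w=Rp.inv().apply(s["ee_pos"]-[*PP[:2],0])*1e3
    print("t %.2f"%s["time_s"],"press mm",w.round(1),"F(press)",Rp.inv().apply(s["wrist_force"]).round(1),"open %.3f"%s["opening"],"ff %.1f"%s["finger_force"],"q",s["qpos"].round(2))
E
python3 -c "
from h import *
where(); goal((0,-205,200),(0,-205,42))"
```

```text
t 0.10 press mm [-497.2 -656.9  221.6] F(press) [ 0.5 -0.3 -1. ] open 1.002 ff 0.0 q [-1.39  0.09  1.23 -0.    1.82 -0.06]
(0, -205, 200) [ 1.1045 -0.7652  0.0446] [-7.000e-04 -7.000e-04 -7.195e-01]
(0, -205, 42) [ 1.1044 -0.7646  0.3606] [-7.000e-04 -7.000e-04 -7.195e-01]
```

Emit:
servo_tool:
  motion:
    - [0.6,-0.42,0.03,0,0,-0.45,1]
    - [0.6,-0.42,0.03,0,0,-0.45,1]
    - [0.6,-0.42,0.03,0,0,-0.45,1]
    - [0.6,-0.42,0.03,0,0,-0.45,1]
    - [0.6,-0.42,0.03,0,0,-0.45,1]
    - [0.6,-0.42,0.03,0,0,-0.45,1]
    - [0.6,-0.42,0.03,0,0,-0.45,1]
    - [0.6,-0.42,0.03,0,0,-0.45,1]
  grip_force: 20

```text
time_s: 0.77
ee_pos: [0.3616, -0.3321, 0.2086]
orientation: [-2.643, -1.698, 0.0]
wrist_force: [-0.0, -0.6, 0.8]
opening: 0.435
finger_force: 0.0
```

```bash
python3 -c "
from h import *
where(); goal((0,-205,200),(0,-205,42))"
```

```text
t 0.77 press mm [-250.8 -430.2  208.6] F(press) [-0.1 -0.6  0.8] open 0.435 ff 0.0 q [-0.81 -0.2   1.54  0.    1.81 -0.38]
(0, -205, 200) [0.6427 0.2033 0.0172] [-1.000e-04 -1.000e-04 -2.664e-01]
(0, -205, 42) [0.6427 0.2034 0.3332] [-1.000e-04 -1.000e-04 -2.664e-01]
```

Emit:
servo_tool:
  motion:
    - [0.643,0.203,0.02,0,0,-0.266,1]
    - [0.643,0.203,0.02,0,0,-0.266,1]
    - [0.643,0.203,0.02,0,0,-0.266,1]
    - [0.643,0.203,0.02,0,0,-0.266,1]
    - [0.643,0.203,0.02,0,0,-0.266,1]
    - [0.643,0.203,0.02,0,0,-0.266,1]
    - [0.643,0.203,0.02,0,0,-0.266,1]
    - [0.643,0.203,0.02,0,0,-0.266,1]

```text
time_s: 1.43
ee_pos: [0.5866, -0.0861, 0.1986]
orientation: [-2.111, -2.326, 0.001]
wrist_force: [-0.1, -0.8, 0.4]
opening: 0.007
finger_force: 0.0
```

Emit:
servo_tool:
  motion:
    - [0,0,0,0,0,0,1]
    - [0,0,0,0,0,0,1]
    - [0,0,0,0,0,0,1]

```text
time_s: 1.68
ee_pos: [0.5854, -0.0881, 0.1985]
orientation: [-2.11, -2.326, 0.002]
wrist_force: [-0.7, 0.0, -0.1]
opening: 0.005
finger_force: 0.0
```

```bash
python3 -c "
from h import *
import cv2
where(); goal((0,-205,200),(0,-205,42))
a=[ctrl.get_image(n)[:,:,::-1] for n in ('top','wrist')]
b=ctrl.get_image('side')[:,:,::-1]
cv2.imwrite('pics/m1.png',np.hstack([cv2.resize(a[0][120:270,150:350],(400,300),interpolation=2),cv2.resize(a[1],(400,300))]))
where()
"
```

```text
t 1.68 press mm [  -2.9 -210.8  198.5] F(press) [-0.7  0.1 -0.1] open 0.005 ff 0.0 q [-0.21  0.07  1.3  -0.    1.78 -0.3 ]
(0, -205, 200) [ 0.0116  0.0057 -0.003 ] [-0.0007  0.     -0.0032]
(0, -205, 42) [0.0116 0.0062 0.313 ] [-0.0007  0.     -0.0032]
t 1.83 press mm [  -3.3 -211.9  199.5] F(press) [ 0.1 -0.1 -0.4] open 0.008 ff 0.0 q [-0.21  0.07  1.3  -0.    1.78 -0.3 ]
```

View pics/m1.png

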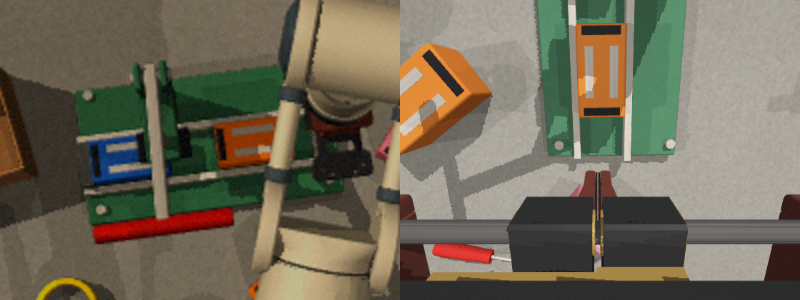

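The wrist view shows the fingers in line with the channel (column 600) and the orange pack ahead of them. The top view shows a thin arm link on the +y side of the gripper, so I'll check its height from the side.

```bash
python3 -c "
from h import *
import cv2
cv2.imwrite('pics/s1.png',cv2.resize(ctrl.get_image('side')[60:360,180:560,::-1],(760,600),interpolation=2))
"
```

```text
(no output)
```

View pics/s1.png

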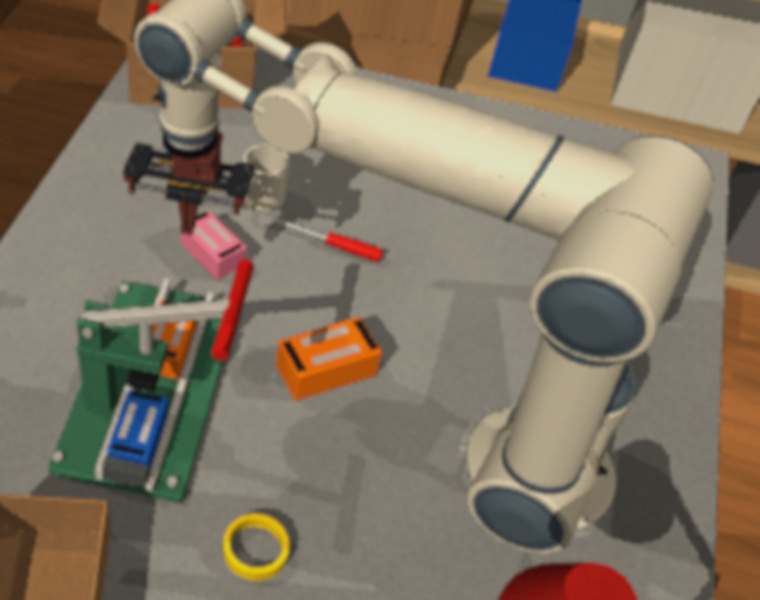

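```bash
python3 -c "
from h import *
def tri(a,b):
    A=[];
    for c,uv in (('top',a),('side',b)):
        e=ctrl.camera_info(c)['eye']; d=ray(c,uv,0)-e; d/=np.linalg.norm(d); A.append((e,np.eye(3)-np.outer(d,d)))
    X=np.linalg.solve(sum(m for _,m in A),sum(m@e for e,m in A)); 
    print('press mm',Rp.inv().apply(X-[*PP[:2],0])*1e3,'miss mm',[np.linalg.norm(m@(X-e))*1e3 for e,m in A])
tri((281,248),(323.5,121)); tri((295,142),(264,86)); tri((294,165),(281,94))
print(Rp.inv().apply(ray('side',(323,136),.0)-[*PP[:2],0])*1e3)
where()
"
```

```text
press mm [-161.51909525 -101.64269733  522.43100606] miss mm [np.float64(10.179184906758385), np.float64(10.179184906758355)]
press mm [   5.90593239 -149.90404352  556.09584228] miss mm [np.float64(0.11368047846275495), np.float64(0.11368047846275518)]
press mm [ -34.98279943 -143.68913836  546.32123847] miss mm [np.float64(2.903020536784916), np.float64(2.9030205367851925)]
[ -88.52223889 -655.64411777    0.        ]
t 1.88 press mm [  -3.3 -212.   199.7] F(press) [-0.7  0.  -0.2] open 0.001 ff 0.0 q [-0.21  0.07  1.3  -0.    1.78 -0.3 ]
```

Emit:
servo_tool:
  motion:
    - [0.01,0.006,0.075,0,0,-0.003,1]
    - [0.01,0.006,0.15,0,0,-0.003,1]
    - [0.01,0.006,0.22,0,0,-0.003,1]
    - [0.01,0.006,0.27,0,0,-0.003,1]
    - [0.01,0.006,0.3,0,0,-0.003,1]
    - [0.01,0.006,0.3,0,0,-0.003,1]
    - [0.01,0.006,0.3,0,0,-0.003,1]

```text
time_s: 2.47
ee_pos: [0.5875, -0.0836, 0.0489]
orientation: [-2.105, -2.331, 0.001]
wrist_force: [0.0, -0.2, 1.0]
opening: 0.006
finger_force: 0.0
```

```bash
python3 -c "
from h import *
import cv2
where(); goal((0,-160,50),(0,-120,50))
cv2.imwrite('pics/s2.png',cv2.resize(ctrl.get_image('side')[60:260,180:480,::-1],(780,520),interpolation=2))
"
```

```text
t 2.47 press mm [  -0.4 -206.5   48.9] F(press) [ 0.  -0.2  1. ] open 0.006 ff 0.0 q [-0.2   0.11  1.52 -0.    1.51 -0.3 ]
(0, -160, 50) [ 0.0929  0.0005 -0.0021] [-0.0006 -0.0002 -0.0012]
(0, -120, 50) [ 0.1729  0.0003 -0.0021] [-0.0006 -0.0002 -0.0012]
```

View pics/s2.png

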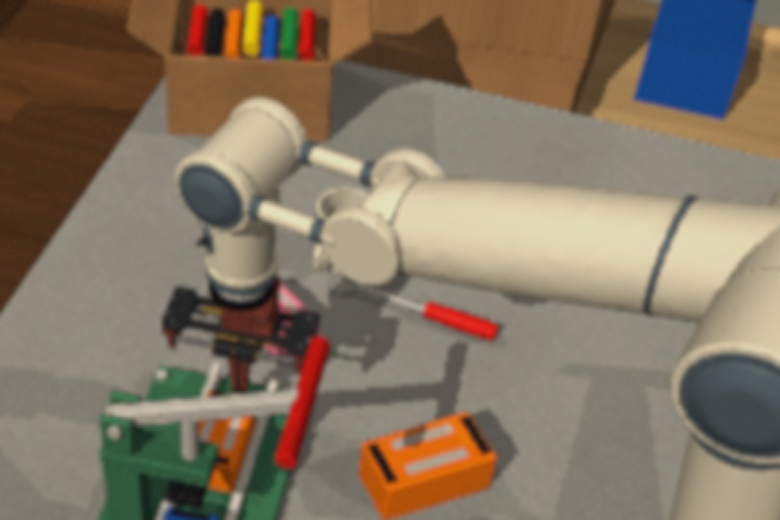

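Emit:
servo_tool:
  motion:
    - [0.018,0,0,0,0,-0.001,1]
    - [0.036,0,0,0,0,-0.001,1]
    - [0.054,0,0,0,0,-0.001,1]
    - [0.072,0,0,0,0,-0.001,1]
    - [0.09,0,0,0,0,-0.001,1]
    - [0.108,0,0,0,0,-0.001,1]
    - [0.126,0,0,0,0,-0.001,1]
    - [0.144,0,0,0,0,-0.001,1]

```text
time_s: 3.18
ee_pos: [0.5808, -0.0103, 0.0493]
orientation: [2.101, 2.335, -0.0]
wrist_force: [0.2, -4.4, 3.4]
opening: 0.007
finger_force: 2.1
```

Emit:
servo_tool:
  motion:
    - [0.006,0,0,0,0,0,1]
    - [0.012,0,0,0,0,0,1]
    - [0.012,0,0,0,0,0,1]

```text
time_s: 3.43
ee_pos: [0.5799, -0.0042, 0.0487]
orientation: [-2.1, -2.335, -0.0]
wrist_force: [0.6, -0.8, 0.5]
opening: 0.009
finger_force: 0.1
```

```bash
python3 -c "
from h import *
where()"
```

```text
t 3.43 press mm [   0.3 -126.7   48.7] F(press) [ 0.5 -0.9  0.5] open 0.009 ff 0.1 q [-0.07  0.07  1.56  0.    1.51 -0.17]
```

Now creep until the force rises.

Emit:
servo_tool:
  motion:
    - [0.003,0,0,0,0,0,1]
    - [0.006,0,0,0,0,0,1]
    - [0.008,0,0,0,0,0,1]

```text
time_s: 3.68
ee_pos: [0.5795, -0.0014, 0.0486]
orientation: [-2.102, -2.334, 0.001]
wrist_force: [0.1, -2.4, -0.7]
opening: 0.008
finger_force: 1.4
```

Emit:
servo_tool:
  motion:
    - [0.002,0,0,0,0,0,1]
    - [0.004,0,0,0,0,0,1]
    - [0.005,0,0,0,0,0,1]

```text
time_s: 3.93
ee_pos: [0.5792, 0.0014, 0.0486]
orientation: [-2.101, -2.334, 0.001]
wrist_force: [-0.1, -2.1, -0.5]
opening: 0.005
finger_force: 1.0
```

Emit:
servo_tool:
  motion:
    - [0.002,0,0,0,0,0,1]
    - [0.004,0,0,0,0,0,1]

```text
time_s: 4.1
ee_pos: [0.5794, 0.0018, 0.0488]
orientation: [2.101, 2.333, -0.003]
wrist_force: [2.2, -9.6, -2.2]
opening: 0.004
finger_force: 5.0
```

```bash
python3 -c "
from h import *
import cv2
where()
cv2.imwrite('pics/w3.png',ctrl.get_image('wrist')[:,:,::-1])"
```

```text
t 4.10 press mm [   0.5 -120.7   48.8] F(press) [ 1.2 -9.8 -2.2] open 0.004 ff 5.0 q [-0.05  0.07  1.56 -0.    1.51 -0.16]
```

View pics/w3.png

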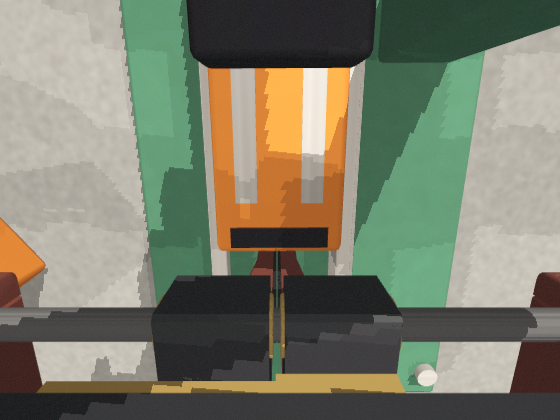

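The pack sits square in the channel, with its end edge at row 245. Contact force rose at TCP y = -120.7, which is the expected flush position. I'll press a little more to confirm, then back off.

Emit:
servo_tool:
  motion:
    - [0.003,0,0,0,0,0,1]
    - [0.003,0,0,0,0,0,1]

```text
time_s: 4.32
ee_pos: [0.5795, 0.0018, 0.0489]
orientation: [2.101, 2.33, -0.005]
wrist_force: [2.4, -12.2, -2.6]
opening: 0.003
finger_force: 5.9
```

Emit:
servo_tool:
  motion:
    - [-0.01,0,0,0,0,0,1]
    - [-0.04,0,0,0,0,0,1]
    - [-0.08,0,0,0,0,0,1]
    - [-0.12,0,0,0,0,0,1]
    - [-0.16,0,0,0,0,0,1]
    - [-0.16,0,-0.08,0,0,0,1]
    - [-0.16,0,-0.16,0,0,0,0.5]
    - [-0.16,0,-0.24,0,0,0,0]

```text
time_s: 4.98
ee_pos: [0.5868, -0.0744, 0.1696]
orientation: [-2.1, -2.333, -0.0]
wrist_force: [1.0, -0.0, -0.1]
opening: 0.121
finger_force: 0.0
```

```bash
python3 -c "
from h import *
where(); goal((-118,-60,370),(-118,-60,273))
import cv2
cv2.imwrite('pics/t4.png',cv2.resize(ctrl.get_image('wrist')[:,:,::-1],(560,420)))"
```

```text
t 4.98 press mm [-1.000e-01 -1.973e+02  1.696e+02] F(press) [ 1.  -0.1 -0.1] open 0.121 ff 0.0 q [-0.18  0.07  1.35  0.    1.73 -0.29]
(-118, -60, 370) [ 0.2757 -0.2364 -0.3996] [-0.0011 -0.0012  0.0005]
(-118, -60, 273) [ 0.2752 -0.236  -0.2056] [-0.0011 -0.0012  0.0005]
```

Emit:
servo_tool:
  motion:
    - [0,0,-0.08,0,0,0,-0.3]
    - [0,0,-0.16,0,0,0,-0.3]
    - [0,0,-0.24,0,0,0,-0.3]
    - [0,0,-0.32,0,0,0,-0.3]
    - [0,-0.02,-0.4,0,0,0,-0.3]
    - [0.06,-0.07,-0.4,0,0,0,-0.3]
    - [0.12,-0.12,-0.4,0,0,0,-0.3]
    - [0.18,-0.17,-0.4,0,0,0,-0.3]

```text
time_s: 5.7
ee_pos: [0.4932, 0.0069, 0.3696]
orientation: [-2.102, -2.335, -0.003]
wrist_force: [-0.5, 0.2, -0.1]
opening: 0.649
finger_force: 0.0
```

Emit:
servo_tool:
  motion:
    - [0.05,-0.035,0,0,0,0,-0.3]
    - [0.095,-0.066,0,0,0,0,-0.3]
    - [0.095,-0.066,0,0,0,0,-0.3]
    - [0.095,-0.066,0,0,0,0,-0.3]

```text
time_s: 6.03
ee_pos: [0.4552, 0.0507, 0.3699]
orientation: [2.097, 2.338, 0.003]
wrist_force: [0.3, -0.6, 0.6]
opening: 0.654
finger_force: 0.0
```

```bash
python3 -c "
from h import *
where(); goal((-118,-60,370),(-118,-60,273))
import cv2
cv2.imwrite('pics/w5.png',ctrl.get_image('wrist')[:,:,::-1])
i=ctrl.camera_info('wrist'); Rc=R.from_rotvec(i['rotation'])
for q in [(-118,-80,292),(-118,0,292),(-107,-60,292),(-129,-60,292)]:
    w=np.array([*PP[:2],0])+Rp.apply(np.array(q)/1e3); c=Rc.inv().apply(w-i['eye']); u=i['camera_matrix']@c; print(q,(u[:2]/u[2]).round(1))
"
```

```text
t 6.03 press mm [-118.   -59.2  369.9] F(press) [ 0.2 -0.6  0.6] open 0.654 ff 0.0 q [ 0.04 -0.2   1.25  0.    2.1  -0.07]
(-118, -60, 370) [-0.0016 -0.0001 -0.0002] [ 0.0011 -0.0003  0.0021]
(-118, -60, 273) [-0.0018 -0.0005  0.1938] [ 0.0011 -0.0003  0.0021]
(-118, -80, 292) [274.7 239. ]
(-118, 0, 292) [274.8 137. ]
(-107, -60, 292) [288.7 215.1]
(-129, -60, 292) [260.7 215.1]
```

View pics/w5.png

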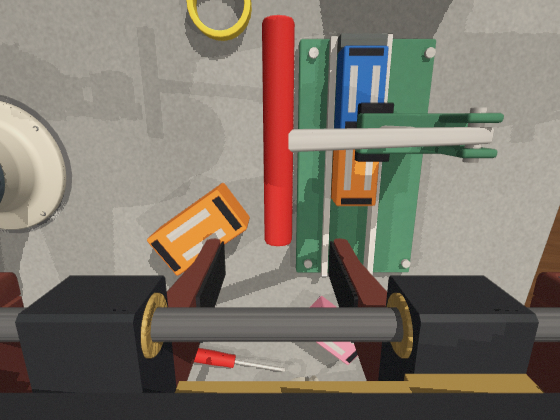

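The wrist view shows the bar centred at column 278, between the fingertips at (215,245) and (342,245). The packs are butted together. Now descend and grip.

Emit:
servo_tool:
  motion:
    - [0,0.002,0.06,0,0,0.002,-0.3]
    - [0,0.002,0.12,0,0,0.002,-0.3]
    - [0,0.002,0.17,0,0,0.002,-0.3]
    - [0,0.002,0.194,0,0,0.002,-0.3]
    - [0,0.002,0.194,0,0,0.002,-0.3]
    - [0,0.002,0.194,0,0,0.002,0.2]

```text
time_s: 6.58
ee_pos: [0.457, 0.0489, 0.2712]
orientation: [-2.107, -2.328, 0.003]
wrist_force: [-0.8, -0.4, -0.1]
opening: 0.603
finger_force: 0.0
```

Emit:
servo_tool:
  motion:
    - [0,0,0,0,0,0,0.8]
    - [0,0,0,0,0,0,0.8]
    - [0,0,0,0,0,0,0.8]
    - [0,0,0,0,0,0,0.8]
    - [0,0,0,0,0,0,0.8]
    - [0,0,0,0,0,0,0.8]
  grip_force: 40

```text
time_s: 7.08
ee_pos: [0.4566, 0.0496, 0.2728]
orientation: [2.106, 2.331, 0.0]
wrist_force: [-1.8, -0.8, 4.2]
opening: 0.246
finger_force: 40.0
```

```bash
python3 -c "
from h import *
where(); s=ctrl.read_state(); print(s['wrist_torque'])
a0=.4
for d in np.arange(0,.8001,.1): print(round(d,2),'tool dy,dz', np.round(np.array([-.210*np.cos(a0-d)+.210*np.cos(a0),-.210*(np.sin(a0-d)-np.sin(a0))])/.5,4))
"
```

```text
t 7.08 press mm [-116.7  -60.4  272.8] F(press) [-1.8 -0.7  4.2] open 0.246 ff 40.0 q [ 0.03 -0.27  1.48 -0.    1.93 -0.07]
[-0.18449286  0.35603915  0.11608436]
0.0 tool dy,dz [ 0. -0.]
0.1 tool dy,dz [-0.0144  0.0394]
0.2 tool dy,dz [-0.0248  0.0801]
0.3 tool dy,dz [-0.0311  0.1216]
0.4 tool dy,dz [-0.0332  0.1636]
0.5 tool dy,dz [-0.0311  0.2055]
0.6 tool dy,dz [-0.0248  0.247 ]
0.7 tool dy,dz [-0.0144  0.2877]
0.8 tool dy,dz [0.     0.3271]
```

Emit:
servo_tool:
  motion:
    - [-0.008,0,0.02,0,0,0,0.8]
    - [-0.0144,0,0.04,0,0,0,0.8]
    - [-0.0144,-0.0144,0.04,0,0,0,0.8]

```text
time_s: 7.33
ee_pos: [0.4494, 0.0476, 0.2521]
orientation: [-2.091, -2.333, -0.013]
wrist_force: [22.0, 27.3, -4.2]
opening: 0.235
finger_force: 40.0
```

I put the y shift in the x slot, so the tool dragged a few mm along the bar. I'll correct that first.

Emit:
servo_tool:
  motion:
    - [0.007,0,0,0,0,0,0.8]
    - [0.0144,0,0,0,0,0,0.8]
    - [0.0144,0,0,0,0,0,0.8]
    - [0.0144,0,0,0,0,0,0.8]

```text
time_s: 7.67
ee_pos: [0.4499, 0.0476, 0.253]
orientation: [2.105, 2.327, -0.001]
wrist_force: [0.6, -6.1, 4.4]
opening: 0.245
finger_force: 40.1
```

```bash
python3 -c "
from h import *
where(); s=ctrl.read_state(); print(s['wrist_torque'])
"
```

```text
t 7.67 press mm [-123.6  -61.7  253. ] F(press) [-0.1 -6.1  4.4] open 0.245 ff 40.1 q [ 0.03 -0.3   1.54 -0.    1.9  -0.07]
[-0.97886     0.08601925  0.40878479]
```

Emit:
servo_tool:
  motion:
    - [0,-0.006,0.02,0,0,0,0.8]
    - [0,-0.01,0.041,0,0,0,0.8]
    - [0,-0.014,0.061,0,0,0,0.8]
    - [0,-0.017,0.082,0,0,0,0.8]
    - [0,-0.018,0.103,0,0,0,0.8]
    - [0,-0.019,0.124,0,0,0,0.8]
    - [0,-0.018,0.145,0,0,0,0.8]
    - [0,-0.017,0.166,0,0,0,0.8]

```text
time_s: 8.33
ee_pos: [0.4408, 0.0465, 0.1715]
orientation: [2.106, 2.327, -0.002]
wrist_force: [-8.9, -6.6, 13.4]
opening: 0.244
finger_force: 40.0
```

```bash
python3 -c "
from h import *
where(); s=ctrl.read_state(); print(s['wrist_torque'])
"
```

```text
t 8.33 press mm [-132.7  -61.9  171.5] F(press) [-9.5 -5.7 13.4] open 0.244 ff 40.0 q [ 0.03 -0.34  1.72 -0.    1.76 -0.07]
[-0.97528428  0.87131481  0.22242995]
```

Emit:
servo_tool:
  motion:
    - [0,0.002,0.021,0,0,0,0.8]
    - [0,0.006,0.042,0,0,0,0.8]
    - [0,0.011,0.062,0,0,0,0.8]
    - [0,0.014,0.072,0,0,0,0.8]
    - [0,0.017,0.082,0,0,0,0.8]
    - [0,0.02,0.092,0,0,0,0.8]
    - [0,0.024,0.102,0,0,0,0.8]
    - [0,0.024,0.102,0,0,0,0.8]
  grip_force: 55

```text
time_s: 9.0
ee_pos: [0.4504, 0.0476, 0.1183]
orientation: [-2.106, -2.328, 0.011]
wrist_force: [-16.8, -7.2, 12.2]
opening: 0.242
finger_force: 55.0
```

```bash
python3 -c "
from h import *
where(); s=ctrl.read_state(); print(s['wrist_torque'])
"
```

```text
t 9.00 press mm [-123.1  -61.8  118.3] F(press) [-17.4  -5.4  12.2] open 0.242 ff 55.0 q [ 0.03 -0.3   1.78 -0.    1.67 -0.07]
[-1.09825991  2.23963689  0.17998895]
```

Emit:
servo_tool:
  motion:
    - [0,0.001,0.01,0,0,0,0.8]
    - [0,0.003,0.02,0,0,0,0.8]
    - [0,0.003,0.02,0,0,0,0.8]
    - [0,0.003,0.02,0,0,0,0.8]

```text
time_s: 9.33
ee_pos: [0.4532, 0.0479, 0.11]
orientation: [2.107, 2.33, -0.007]
wrist_force: [-13.2, -6.7, 13.9]
opening: 0.243
finger_force: 55.0
```

```bash
python3 -c "
from h import *
where(); s=ctrl.read_state(); print(s['wrist_torque'])
"
```

```text
t 9.33 press mm [-120.3  -61.8  110. ] F(press) [-13.9  -5.3  13.9] open 0.243 ff 55.0 q [ 0.03 -0.3   1.79 -0.    1.65 -0.07]
[-0.91606536  1.82097711  0.21162016]
```

Emit:
servo_tool:
  motion:
    - [0,0.001,0.004,0,0,0,0.8]
    - [0,0.002,0.008,0,0,0,0.8]
    - [0,0.002,0.008,0,0,0,0.8]

```text
time_s: 9.58
ee_pos: [0.4545, 0.048, 0.1063]
orientation: [2.107, 2.329, -0.005]
wrist_force: [-13.0, -6.0, 14.8]
opening: 0.238
finger_force: 55.0
```

```bash
python3 -c "
from h import *
import cv2
where(); s=ctrl.read_state(); print(s['wrist_torque'])
a=ctrl.get_image('side')[150:350,180:380,::-1];b=ctrl.get_image('wrist')[:,:,::-1]
cv2.imwrite('pics/m6.png',np.hstack([cv2.resize(a,(400,400),interpolation=2),cv2.resize(b,(400,400))]))
"
```

```text
t 9.58 press mm [-118.9  -61.8  106.3] F(press) [-13.6  -4.7  14.8] open 0.238 ff 55.0 q [ 0.03 -0.29  1.79 -0.    1.64 -0.07]
[-0.91574144  1.81111915  0.18496537]
```

View pics/m6.png

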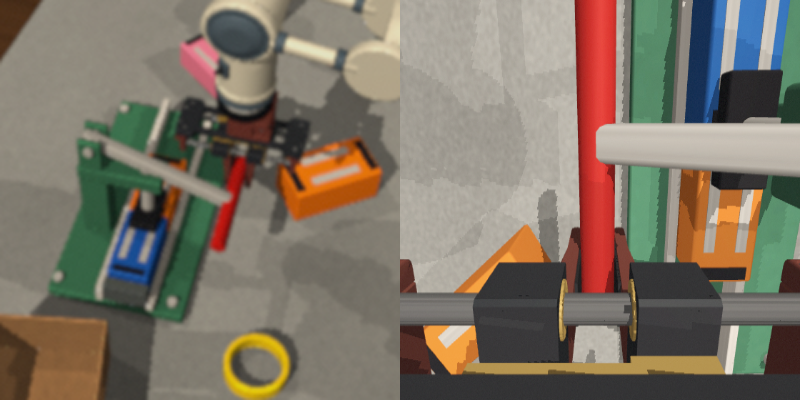

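The foot is on both packs (side view around (150,210)), but there is no stiff stop yet. I'll press on in small steps.

Emit:
servo_tool:
  motion:
    - [0,0.001,0.005,0,0,0,0.8]
    - [0,0.002,0.01,0,0,0,0.8]
    - [0,0.002,0.01,0,0,0,0.8]

```text
time_s: 9.93
ee_pos: [0.4562, 0.0482, 0.1019]
orientation: [2.106, 2.328, -0.003]
wrist_force: [-12.6, -5.7, 16.5]
opening: 0.239
finger_force: 55.0
```

```bash
python3 -c "
from h import *
where()
import cv2
i=ctrl.camera_info('wrist'); b=ctrl.get_image('wrist')[:,:,::-1]
cv2.imwrite('pics/w7.png',b)
def proj(q):
    w=np.array([*PP[:2],0])+Rp.apply(np.array(q)/1e3); c=R.from_rotvec(i['rotation']).inv().apply(w-i['eye']); u=i['camera_matrix']@c; return (u[:2]/u[2]).round(1)
for a in (-.3,-.35,-.4): print(a,[proj((75-210*np.cos(a)+11*sx,y,210+210*np.sin(a))) for y in(40,) for sx in(-1,1)], [proj((-20,y,210+210*np.sin(a))) for y in (8,)])
# red bar edges by colour per row
hsv=cv2.cvtColor(b,cv2.COLOR_BGR2HSV); m=((hsv[...,0]<6)|(hsv[...,0]>174))&(hsv[...,1]>180)&(hsv[...,2]>90)
for r in (40,80,200,240): x=np.where(m[r])[0]; print(r,x.min() if len(x) else 0,x.max() if len(x) else 0)
"
```

```text
t 9.93 press mm [-117.2  -61.8  101.9] F(press) [-13.2  -4.3  16.5] open 0.239 ff 55.0 q [ 0.03 -0.29  1.8  -0.    1.63 -0.07]
-0.3 [array([214.1,  26.1]), array([281. ,  25.8])] [array([547.2, 125.1])]
-0.35 [array([228.7,  33.9]), array([290. ,  33.6])] [array([526.1, 124.7])]
-0.4 [array([242.2,  40.3]), array([298.8,  40.1])] [array([508.4, 124.3])]
40 246 301
80 247 301
200 251 299
240 252 299
```

Emit:
servo_tool:
  motion:
    - [0,0.001,0.006,0,0,0,0.8]
    - [0,0.002,0.012,0,0,0,0.8]
    - [0,0.002,0.012,0,0,0,0.8]

```text
time_s: 10.23
ee_pos: [0.4571, 0.0483, 0.0997]
orientation: [2.105, 2.328, -0.002]
wrist_force: [-20.8, -5.7, 34.0]
opening: 0.238
finger_force: 55.1
```

```bash
cat >> h.py <<'E'
import cv2
def bar():
    i=ctrl.camera_info('wrist'); b=ctrl.get_image('wrist')[:,:,::-1]
    hsv=cv2.cvtColor(b,cv2.COLOR_BGR2HSV); m=((hsv[...,0]<6)|(hsv[...,0]>174))&(hsv[...,1]>180)&(hsv[...,2]>90)
    w=[np.where(m[r,150:400])[0] for r in range(30,90)]
    K=i['camera_matrix']; R1=R.from_rotvec(i['rotation'])
    lo=np.mean([x.min() for x in w])+150; hi=np.mean([x.max() for x in w])+151
    D=K[0,0]*.022/(hi-lo); X=R1.apply(D*np.linalg.inv(K)@[(lo+hi)/2,60,1])+i['eye']
    print('bar px',lo.round(1),hi.round(1),'press',(Rp.inv().apply(X-[*PP[:2],0])*1e3).round(1))
E
python3 -c "
from h import *
where(); bar()"
```

```text
t 10.23 press mm [-116.4  -61.8   99.7] F(press) [-21.3  -3.5  34. ] open 0.238 ff 55.1 q [ 0.03 -0.29  1.8  -0.    1.62 -0.07]
bar px 246.4 302.0 press [-116.2   33.   125.4]
```

The force jumped to 34 N with almost no travel, and the bar measures z ≈ 125 mm, so the lever is at its lower stop. Now easing up at about 0.3 rad/s.

Emit:
servo_tool:
  motion:
    - [0,-0.004,-0.012,0,0,0,0.8]
    - [0,-0.008,-0.022,0,0,0,0.8]
    - [0,-0.012,-0.032,0,0,0,0.8]
    - [0,-0.015,-0.042,0,0,0,0.8]
    - [0,-0.018,-0.052,0,0,0,0.8]
    - [0,-0.021,-0.062,0,0,0,0.8]
    - [0,-0.023,-0.072,0,0,0,0.8]
    - [0,-0.025,-0.082,0,0,0,0.8]
  grip_force: 58

```text
time_s: 10.95
ee_pos: [0.445, 0.047, 0.1357]
orientation: [2.106, 2.328, -0.003]
wrist_force: [-1.9, -5.9, 6.9]
opening: 0.238
finger_force: 58.0
```

```bash
python3 -c "
from h import *
where(); bar()"
```

```text
t 10.95 press mm [-128.5  -61.8  135.7] F(press) [-2.5 -5.6  6.9] open 0.238 ff 58.0 q [ 0.03 -0.33  1.77 -0.    1.7  -0.07]
bar px 246.3 303.0 press [-128.1   32.6  164.1]
```

Emit:
servo_tool:
  motion:
    - [0,-0.001,-0.01,0,0,0,0.8]
    - [0,-0.003,-0.02,0,0,0,0.8]
    - [0,-0.004,-0.031,0,0,0,0.8]
    - [0,-0.006,-0.041,0,0,0,0.8]
    - [0,-0.007,-0.052,0,0,0,0.8]
    - [0,-0.007,-0.062,0,0,0,0.8]
    - [0,-0.008,-0.073,0,0,0,0.8]
    - [0,-0.008,-0.083,0,0,0,0.8]

```text
time_s: 11.67
ee_pos: [0.4402, 0.0465, 0.1762]
orientation: [2.108, 2.329, -0.006]
wrist_force: [-3.9, -6.9, 5.6]
opening: 0.237
finger_force: 58.0
```

```bash
python3 -c "
from h import *
where(); bar()"
```

```text
t 11.67 press mm [-133.4  -61.8  176.2] F(press) [-4.6 -6.5  5.6] open 0.237 ff 58.0 q [ 0.03 -0.34  1.71 -0.    1.78 -0.07]
bar px 245.3 302.8 press [-133.1   32.2  206.4]
```

Emit:
servo_tool:
  motion:
    - [0,0,-0.01,0,0,0,0.8]
    - [0,0.001,-0.021,0,0,0,0.8]
    - [0,0.001,-0.031,0,0,0,0.8]
    - [0,0.002,-0.042,0,0,0,0.8]
    - [0,0.003,-0.052,0,0,0,0.8]
    - [0,0.005,-0.063,0,0,0,0.8]
    - [0,0.006,-0.073,0,0,0,0.8]
    - [0,0.008,-0.083,0,0,0,0.8]

```text
time_s: 12.38
ee_pos: [0.4435, 0.0468, 0.2173]
orientation: [-2.108, -2.328, 0.009]
wrist_force: [-7.1, -6.3, 2.5]
opening: 0.24
finger_force: 58.0
```

```bash
python3 -c "
from h import *
where(); bar()"
```

```text
t 12.38 press mm [-130.   -61.8  217.3] F(press) [-7.7 -5.5  2.5] open 0.240 ff 58.0 q [ 0.03 -0.32  1.62 -0.    1.85 -0.07]
bar px 246.1 302.6 press [-129.6   32.6  245.1]
```

Emit:
servo_tool:
  motion:
    - [0,0.002,-0.01,0,0,0,0.8]
    - [0,0.004,-0.02,0,0,0,0.8]
    - [0,0.007,-0.03,0,0,0,0.8]
    - [0,0.009,-0.04,0,0,0,0.8]
    - [0,0.012,-0.05,0,0,0,0.8]
    - [0,0.015,-0.06,0,0,0,0.8]
    - [0,0.018,-0.07,0,0,0,0.8]
    - [0,0.02,-0.076,0,0,0,0.8]

```text
time_s: 13.1
ee_pos: [0.4534, 0.0479, 0.2556]
orientation: [-2.108, -2.328, 0.008]
wrist_force: [-8.0, -6.2, 3.8]
opening: 0.237
finger_force: 58.0
```

Emit:
servo_tool:
  motion:
    - [0,0.001,-0.004,0,0,0,0.8]
    - [0,0.003,-0.008,0,0,0,0.8]
    - [0,0.003,-0.008,0,0,0,0.8]

```text
time_s: 13.35
ee_pos: [0.4549, 0.048, 0.2597]
orientation: [-2.108, -2.328, 0.008]
wrist_force: [-8.7, -6.0, 5.6]
opening: 0.24
finger_force: 58.0
```

```bash
python3 -c "
from h import *
where(); bar()"
```

```text
t 13.35 press mm [-118.5  -61.8  259.7] F(press) [-9.2 -5.1  5.6] open 0.240 ff 58.0 q [ 0.03 -0.28  1.51 -0.    1.91 -0.07]
bar px 246.1 302.5 press [-118.1   32.7  287.4]
```

Emit:
servo_tool:
  motion:
    - [0,0.001,-0.003,0,0,0,0.8]
    - [0,0.002,-0.006,0,0,0,0.8]
    - [0,0.002,-0.006,0,0,0,0.8]

```text
time_s: 13.65
ee_pos: [0.456, 0.0482, 0.2625]
orientation: [-2.108, -2.328, 0.008]
wrist_force: [-7.2, -6.2, 4.0]
opening: 0.237
finger_force: 58.0
```

Emit:
servo_tool:
  motion:
    - [0,0.001,-0.003,0,0,0,0.8]
    - [0,0.002,-0.006,0,0,0,0.8]
    - [0,0.002,-0.006,0,0,0,0.8]

```text
time_s: 13.9
ee_pos: [0.4566, 0.0483, 0.2641]
orientation: [-2.107, -2.327, 0.011]
wrist_force: [-7.5, -6.3, -0.2]
opening: 0.233
finger_force: 58.0
```

```bash
python3 -c "
from h import *
where(); bar()"
```

```text
t 13.90 press mm [-116.9  -61.7  264.1] F(press) [-8.1 -5.5 -0.2] open 0.233 ff 58.0 q [ 0.03 -0.27  1.49 -0.    1.92 -0.07]
bar px 246.1 302.4 press [-116.4   32.8  291.6]
```

Emit:
servo_tool:
  motion:
    - [0,0.001,-0.004,0,0,0,0.8]
    - [0,0.001,-0.008,0,0,0,0.8]
    - [0,0.001,-0.008,0,0,0,0.8]

```text
time_s: 14.2
ee_pos: [0.4565, 0.0483, 0.2645]
orientation: [-2.104, -2.323, 0.017]
wrist_force: [-6.6, -6.3, -11.8]
opening: 0.239
finger_force: 58.0
```

```bash
python3 -c "
from h import *
where(); bar()"
```

```text
t 14.20 press mm [-116.9  -61.7  264.5] F(press) [ -7.3  -5.6 -11.8] open 0.239 ff 58.0 q [ 0.03 -0.26  1.49 -0.    1.93 -0.07]
bar px 246.2 302.4 press [-116.2   32.8  291.9]
```

The lever is firmly on its home stop. Release, then rise.

Emit:
servo_tool:
  motion:
    - [0,0,0.004,0,0,0,0.8]
    - [0,0,0.006,0,0,0,0.8]
  grip_force: 10

```text
time_s: 14.42
ee_pos: [0.4565, 0.0491, 0.2648]
orientation: [-2.104, -2.326, 0.01]
wrist_force: [-11.7, -2.9, 3.2]
opening: 0.249
finger_force: 10.0
```

Emit:
servo_tool:
  motion:
    - [0,0,0,0,0,0,0.3]
    - [0,0,0,0,0,0,0]
    - [0,0,0,0,0,0,-0.3]
    - [0,0,0,0,0,0,-0.3]
    - [0,0,0,0,0,0,-0.3]
    - [0,0,0,0,0,0,-0.3]

```text
time_s: 14.92
ee_pos: [0.4592, 0.0499, 0.2662]
orientation: [2.106, 2.331, 0.0]
wrist_force: [-0.4, -0.2, -0.1]
opening: 0.636
finger_force: 0.0
```

```bash
python3 -c "
from h import *
where(); bar()"
```

```text
t 14.92 press mm [-114.1  -60.4  266.2] F(press) [-0.5 -0.1 -0.1] open 0.636 ff 0.0 q [ 0.03 -0.27  1.49  0.    1.92 -0.07]
bar px 240.6 296.0 press [-116.4   34.4  291.7]
```

Emit:
servo_tool:
  motion:
    - [0,-0.004,-0.02,0,0,0,-0.3]
    - [0,-0.004,-0.06,0,0,0,-0.3]
    - [0,-0.004,-0.12,0,0,0,-0.3]
    - [0,-0.004,-0.18,0,0,0,-0.3]
    - [0,-0.004,-0.22,0,0,0,-0.3]
    - [0,-0.004,-0.22,0,0,0,-0.3]
    - [0,-0.004,-0.22,0,0,0,-0.3]

```text
time_s: 15.55
ee_pos: [0.4573, 0.0497, 0.3778]
orientation: [2.105, 2.329, 0.003]
wrist_force: [-0.9, -0.3, -0.6]
opening: 0.649
finger_force: 0.0
```

```bash
python3 -c "
from h import *
where()
b=ctrl.get_image('wrist')[:,:,::-1]
a=ctrl.get_image('side')[120:360,150:430,::-1]
cv2.imwrite('pics/w9.png',np.hstack([cv2.resize(b[0:280,220:500],(400,400)),cv2.resize(a,(400,400))]))"
```

```text
t 15.55 press mm [-116.   -60.4  377.8] F(press) [-0.9 -0.2 -0.6] open 0.649 ff 0.0 q [ 0.03 -0.19  1.22 -0.    2.11 -0.07]
```

View pics/w9.png

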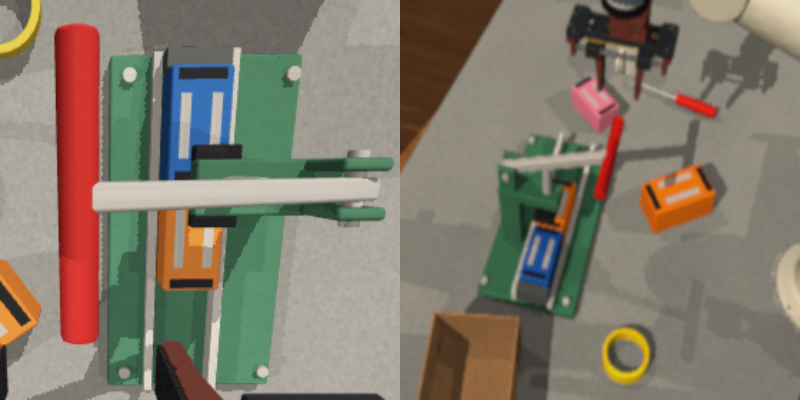

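The lever is home and the packs are in line. I'll check the outer pack edges: orange at (190,289) and blue at (205,64) in the crop.

```bash
python3 -c "
from h import *
for u in [(190,289),(205,64)]: print((Rp.inv().apply(ray('wrist',(220+u[0]*.7,u[1]*.7),.068)-[*PP[:2],0])*1e3).round(1))
"
```

```text
[   0.2 -108.7   68. ]
[  1.2 108.6  68. ]
```

```bash
python3 -c "
from rig import ctrl
print(ctrl.finish_job())"
```

```text
the job is handed in; nothing more can be done
None
```

I handed the job in at about 16 s. The orange pack is butted against the blue one (outer ends 217 mm apart, against 220 mm nominal), though the joint itself was hidden under the press head. The lever went down to its stop, was eased back to home at about 0.3 rad/s, and was released.

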